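# Lock up the solvent filter stack

## Robot

A 7-joint arm with a two-finger parallel gripper is mounted at the origin on a cart in front of the work surface, level with it; the furniture and walls round the work are solid. World frame = base frame: x ahead of the robot, y to its left, z up, the work surface at z = 0. Lengths are in mm, angles in rad, forces in N, time in s.
With the tool pointing down it reaches from about 400 to 900 mm from the base axis. Payload 5.5 kg.
Tool frame: the origin (TCP) lies at the very end of the fingers, on their centre line; the grasp point (between the pads) lies 19 mm behind it; z points along the fingers, y is the line along which they close (so a half turn about z gives the same grasp; the last joint's range is limited). The gripper opens to 85 mm and grips with 20 to 120 N. Pads are 22 mm wide; open, the fingers measure 114 mm over their backs; the gripper's body (76 mm by 85 mm) begins 54 mm behind the grasp point. The pads swing forward as they close: fully open they stand 13 mm farther back than shut.
Start: joints at [1.435, 0.501, -0.427, 1.55, 0.221, 1.138, -0.21], TCP at [252.435, -598.979, 231.31] pointing down, gripper open.
Joint ranges: [-2.88, 2.88], [-0.31, 2.03], [-1.54, 1.56], [0.2, 2.42], [-1.41, 4.55], [0.19, 2.02], [-2.57, 2.57]. Speed limits (rad/s): [2.57, 2.57, 3.14, 3.14, 3.14, 3.14, 3.14].

## Interface

Orientations are given as a unit quaternion [x, y, z, w].
In Python, from station import robot gives the robot as it stands.
- The arm moves only by the tool send_rows, never from a script. Its argument "deltas" is a list of rows, each an object with "offset": the shift along the tool's x, y, z in m, a list of three; "yaw": the turn about the tool's z in degrees; "claw": the opening in per cent of the stroke, from 0 (shut) to 100 (fully open). In form: [{"offset": [tx, ty, tz], "yaw": yaw, "claw": claw}, ...]. A call has 1 to 12 rows; each row is the pose to reach, as a shift and turn from the pose commanded when the call began, along the tool's axes at that moment; what a row does not reach only later rows make up. A row lasts 1/10 s, in which the tool goes at most 50 mm and 8.59 degrees, less where a joint would pass 70% of its speed; a pose out of reach is approached as far as the arm can. A call with a gripper value outside its range is refused whole. The fingers move at their own pace and stop on an object; "newtons" is the grip in N (left out, the last holds). Time passes only in rows, so rows that repeat a pose let the fingers close. It gives the time, the measured TCP pose, the force, the opening and the grip force at its end, in the units of the state.
- robot.read_state(): the state, without advancing time (a new reading comes with each control period).
- robot.camera(name): name is "scene" or "top" or "wrist"; returns a dict with "image" (480x640x3 uint8, red, green, blue), "fov_y" (degrees; the focal length in pixels is half the picture's height over the tangent of half this angle, whatever the lens; pixels are square), "cx", "cy" (the principal point, pixels), "origin" and "rotation" of the camera in the world. Camera axes: x right, y down, z forward; pixel columns grow to the right and rows downward; lengths in mm; the calibration is good to about 2 mm. The wrist camera is an equidistant fisheye: a pixel r from the principal point sees the ray r / f radians off the axis. A picture is of the moment at which its call begins. There is no depth.
- robot.hand_in(): hands the job in; it is judged then, once.
The state is a dict: "clock": time; "q": joint angles; "joint_velocities": joint speeds; "joint_efforts": joint torques, N m; "tool_pos": TCP position; "ee_rot": TCP orientation; "ft_force": force on the tool from outside, world axes, zero at the start; "ft_torque": the same for the moment, N m; "opening": finger opening in mm; "finger_force": force on a finger pad.
Only numpy, scipy, OpenCV 4.12 (cv2) and the standard library are available. Lean on these libraries where they do the work, as an engineer would, in place of code of your own. Each camera call takes 0.05 s, during which the arm holds its last target. There are 200 camera calls.

## Task

Close up the grip-solvent filter stack on the bench. First lock the filter section, which has only been set loosely on top of the sump: turn it clockwise by its levers until it drops over the pins, and on until it is fully home against its stops. Then fetch the cover by its cross bar, set it on top of the section and turn it clockwise until it too is locked fully home; leave the other things on the bench where they are.

Things in the scene. Friction and masses are not known exactly. Their poses are not given: they have to be found in the camera images.
- foot: grey round flange, 128 mm wide and 26 mm tall, screwed to the bench (fixed). In it is clamped the aluminium sump, a can 89 mm wide with a neck 68 mm wide on top and a small brass drain tap. Origin: on the stack's upright axis at bench height; z up.
- sump_mouth (a point): centre of the sump's black sprung seal, 100 mm above the bench (fixed; axes are the foot's). Round the neck 18.5 mm below it stand three radial steel pins, 8 mm thick, to 43 mm from the axis, 120 degrees apart. The sump's angle in the foot is not given: one pin points along the foot's +y give or take 20 degrees; find it by sight or by feel.
- section: aluminium filter section, a drum 85 mm wide, 100 mm tall, about 0.36 kg, loose. Origin: on its axis at its bottom edge; z up. It starts resting on the tips of the sump's pins, origin 85.5 mm above the bench, 16 to 46 degrees short of dropping in. Dropped over the pins onto the seal: 70 mm. Turned 76 degrees further clockwise (from above), drawn down and locked home: 65 mm.
- section_post (a point): top of the upright post, 16 mm thick, at the end of the section's +x lever: 88 mm from the axis, 80 mm above the section's origin; the post reaches down 47 mm. A second lever and post lie opposite, along -x. Pushing a post round clockwise takes up to 10 N on the ramp; at home the section stops hard and stays by friction.
- section_slots (a point): the section's origin again. Its skirt, 82 mm wide and 30 mm deep, has three L-shaped bayonet slots 120 degrees apart: mouths 18 mm wide, open below, each leading into a ramped channel. Turned clockwise, the section falls over the pins by its own weight when mouths and pins meet; 76 degrees more brings it home, its +x (or that turned by 120 or 240 degrees) within 22 degrees of the foot's.
- section_mouth (a point): centre of the sprung seal on top of the section, 100 mm above its origin, on a neck 68 mm wide. Three radial pins like the sump's stand round the neck 18.5 mm below it, at 90, 210 and 330 degrees from the section's +x axis (counted towards its +y).
- cover: aluminium cover, a round cap 82 mm wide, about 0.26 kg, with a dark T-shaped cross bar, 71 mm tall in all, standing on its skirt on the bench, loose. Origin: on its axis at its bottom edge; z up. Set down on the section's seal, its origin is 70 mm above the section's; locked home 65 mm; resting on the pin tips (slots not over the pins) 85.5 mm.
- cover_bar (a point): middle of the cross bar's top, 70 mm above the cover's origin. The bar lies along the cover's x axis: 169 mm long, 14 mm wide, 20 mm tall, on a stem 20 mm thick; the lid is 30 mm under this point. Its ends turn down into round grips, 17 mm thick, 76 mm from the axis, from 28 to 71 mm above the origin. Pushing an end round clockwise takes up to 13 N on the ramp; the cover stops hard at home and stays.
- cover_slots (a point): the cover's origin again. Its skirt has the same three slots as the section's. They lie over the section's pins, to about 6 degrees, when the cover's +x is turned 76 degrees counter-clockwise (seen from above) from the section's +x, or 120 or 240 degrees more. From there 76 degrees clockwise brings it home.
- solvent_bottle: a bystander: white squeeze bottle with a long nozzle, 53 mm wide, 178 mm tall, loose; origin at the centre of its underside
- putter_head: a bystander: dark mallet putter head lying sole down, 60 x 93 x 42 mm, loose; origin at the centre of its underside
- grease_jar: a bystander: dark grey round jar with a lid, 53 mm wide, 47 mm tall, loose; origin at the centre of its underside
- tape_roll: a bystander: roll of wide white tape lying flat, 96 mm wide, 45 mm tall, loose; origin at the centre of its underside
- old_iron: a bystander: dull iron club head lying face down, 77 x 119 x 16 mm, loose; origin at the centre of its underside
- acid_brush: a bystander: flat brush with a wooden handle, 24 x 180 x 11 mm, loose; origin at the centre of its underside

How it is judged (in metres and radians):
On the way, in this order (a step that is already met when the one before it is completed fails the run):
1. the filter section is locked home on the sump (z of section in the frame of foot below 0.0667 m and horizontal distance between section and foot below 0.005 m and angle between section's own z axis and vertical below 0.06 rad), for 0.2 s.
2. the cover is locked home on the section (z of cover in the frame of section below 0.0667 m and horizontal distance between cover and section below 0.005 m and angle between the z axis of cover and the z axis of section, either way round below 0.06 rad and (angle between the x axis of cover and the x axis of section, either way round below 0.25 rad or angle between the x axis of cover and the x axis of section, either way round between 0.8 and 1.3 rad)), for 0.2 s.
At the end, for the whole second after the job is handed in: Section locked home on the sump, cover locked home on the section: each drawn down to within 1.7 mm of its home height, within 5 mm of the axis below it, square within 0.06 rad, the cover within about 0.25 rad of one of its three home angles; both at rest (all of step 1 and all of step 2 and linear speed of each of section, cover below 0.01 m/s); the robot touches nothing.
It fails at once if a bystander is moved by over 40 mm (distance of any of solvent_bottle, putter_head, grease_jar, tape_roll, old_iron, acid_brush from where it was at the start of the episode above 0.04 m).
It also fails if it takes over 69 s, if anything falls off the work surface, if the arm or the gripper's body presses on something with over 40 N, if the wrist force passes 120 N, or if a joint passes its speed limit or range.

## Working session

There is one attempt and no reset: what is moved stays moved. The work goes in short steps, Python scripts to look and compute and a tool call to move; the robot and the scene stay as the last step left them, time stands still between calls to the robot, and variables do not carry over. Pictures are saved under pics/ and viewed, at most 10 in all, crops included, and the job is handed in when it is done.

Besides the shell and the picture viewer there is one more tool, called after "Emit:" as name([rows], argument=value, ...), one row to a line, values as JSON. send_rows: Moves the arm, as the interface text tells. Its arguments: {"type":"object","properties":{"deltas":{"type":"array"},"newtons":{"type":"number"}},"required":["deltas"]}

```bash
ls; mkdir -p pics; cat > h.py <<'E'
import numpy as np, cv2
from station import robot
def shot(n,f):
    c=robot.camera(n); cv2.imwrite(f'pics/{f}.png',c['image'][:,:,::-1]); 
    np.savez(f'pics/{f}.npz',**{k:np.array(v) for k,v in c.items()}); return c
def load(f): return dict(np.load(f'pics/{f}.npz'))
def foc(c): return 240/np.tan(np.radians(float(c['fov_y']))/2)
def ray(c,u,v):
    d=np.array([u-c['cx'],v-c['cy'],foc(c)],float); d/=np.linalg.norm(d); return np.array(c['origin']),np.array(c['rotation'])@d
def atz(c,u,v,z):
    o,d=ray(c,u,v); return o+d*(z-o[2])/d[2]
def proj(c,p):
    q=np.array(c['rotation']).T@(np.array(p,float)-c['origin']); return foc(c)*q[:2]/q[2]+[c['cx'],c['cy']]
E
python3 - <<'E'
from h import *
for n in('scene','top'):
    c=shot(n,n+'0'); print(n,c['fov_y'],c['cx'],c['cy'],np.round(c['origin'],1),np.round(c['rotation'],3).tolist())
print(robot.read_state())
E
```

```text
pics
scene 42.53718321270948 313.6016710803317 236.22289849726016 [-426.5  704.9 1219.6] [-0.421, 0.815, -0.358, 0.177]
top 52.22508737828391 319.5105818445874 233.68789939519078 [ 383.9    6.5 1459.9] [0.717, -0.696, 0.035, -0.032]
{'clock': 0.1, 'q': array([ 1.43520976,  0.50179974, -0.42678695,  1.55134816,  0.22081742,
        1.13830985, -0.2102955 ]), 'joint_velocities': array([ 1.79896824e-03, -3.00501803e-03,  1.68084341e-06, -1.21733223e-03,
        6.28959657e-04,  1.98051605e-03,  1.15645082e-03]), 'joint_efforts': array([-1.11969269e-02, -5.70805871e+01, -5.83861962e+00, -2.81749266e+01,
        1.05070832e-02,  5.49205914e-03,  4.82515361e-06]), 'tool_pos': array([ 252.09683463, -598.4342097 ,  230.33150659]), 'ee_rot': array([ 9.80182307e-01,  1.98095500e-01, -1.56730736e-04, -8.90828617e-04]), 'ft_force': array([-0.35922924, -0.40738907, -0.41059098]), 'ft_torque': array([0.0068373 , 0.04131207, 0.00923778]), 'finger_force': 0.0, 'opening': 85.27341016873392}
```

```bash
sed -i "s/np.array(c\['rotation'\])/R.from_quat(c['rotation']).as_matrix()/; 1a from scipy.spatial.transform import Rotation as R" h.py; cat h.py|tail -8
```

```text
def load(f): return dict(np.load(f'pics/{f}.npz'))
def foc(c): return 240/np.tan(np.radians(float(c['fov_y']))/2)
def ray(c,u,v):
    d=np.array([u-c['cx'],v-c['cy'],foc(c)],float); d/=np.linalg.norm(d); return np.array(c['origin']),R.from_quat(c['rotation']).as_matrix()@d
def atz(c,u,v,z):
    o,d=ray(c,u,v); return o+d*(z-o[2])/d[2]
def proj(c,p):
    q=R.from_quat(c['rotation']).as_matrix().T@(np.array(p,float)-c['origin']); return foc(c)*q[:2]/q[2]+[c['cx'],c['cy']]
```

View pics/top0.png

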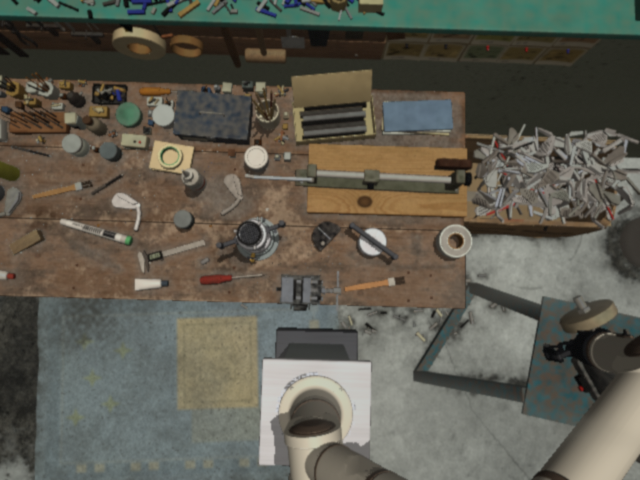

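View pics/scene0.png

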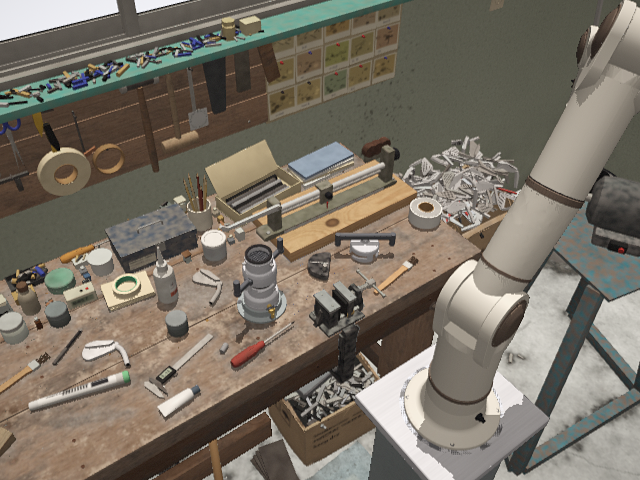

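The stack is at top-view (252,237) and the cover at (372,242). The tape roll is at (455,240), the putter head at (325,234) and a vise at (300,290). I'll zoom in on the stack and cover.

```bash
python3 - <<'E'
from h import *
t=cv2.imread('pics/top0.png'); s=cv2.imread('pics/scene0.png')
a=cv2.resize(t[195:285,210:410],None,fx=4,fy=4,interpolation=cv2.INTER_CUBIC)  # 800x360
cv2.imwrite('pics/a.png',a)
b=cv2.resize(s[220:330,220:400],None,fx=4.4,fy=4.4,interpolation=cv2.INTER_CUBIC); cv2.imwrite('pics/b.png',b)
c=load('top0')
for n,u,v,z in(('stack',253,237,185),('cover',372,242,70),('tape',455,240,45),('putter',325,234,40),('vise',300,290,80)): print(n,atz(c,u,v,z).round())
E
```

```text
stack [490. 176. 185.]
cover [ 495. -148.   70.]
tape [ 510. -391.   45.]
putter [517. -14.  40.]
vise [353.  53.  80.]
```

View pics/a.png

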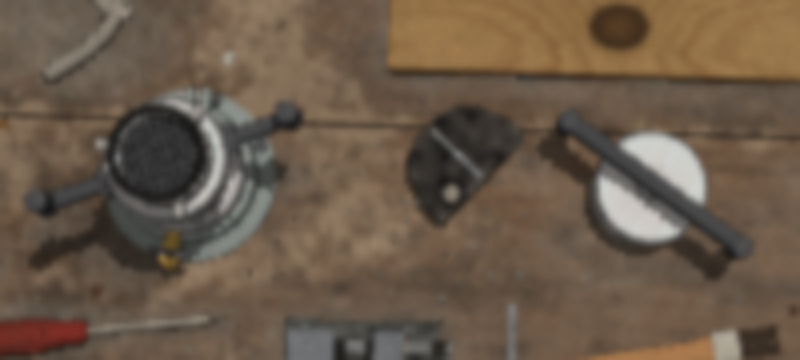

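View pics/b.png

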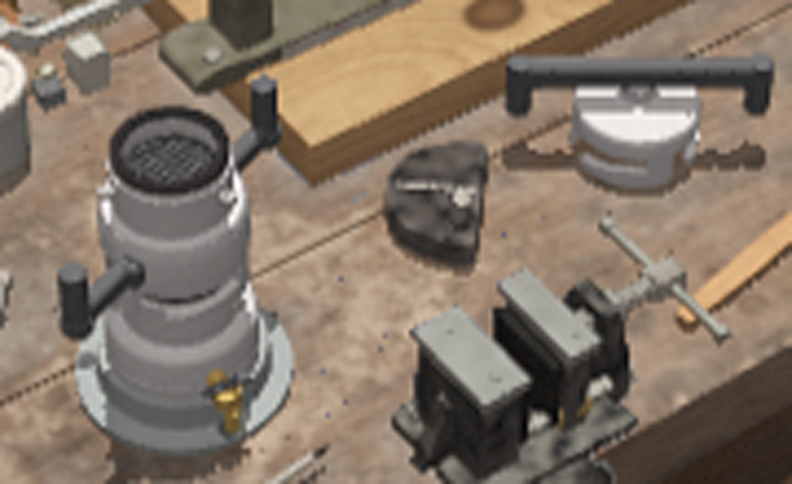

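```bash
cat > m.py <<'E'
from h import *
t,s=load('top0'),load('scene0')
T=lambda u,v:(210+u/4,195+v/4); S=lambda u,v:(220+u/4.4,220+v/4.4)
def tri(a,b):
    A=[];B=[]
    for c,p in((t,a),(s,b)):
        o,d=ray(c,*p); P=np.eye(3)-np.outer(d,d); A.append(P);B.append(P@o)
    return np.linalg.lstsq(np.vstack(A),np.hstack(B),rcond=None)[0]
for n,a,b,z in (('seal',(156,153),(172,152),185.5),('postR',(288,114),(265,82),165.5),('postL',(40,198),(73,271),165.5),('barL',(568,121),(519,64),70),('barR',(741,246),(762,64),70)):
    print(n,atz(t,*T(*a),z).round(1),atz(s,*S(*b),z).round(1),tri(T(*a),S(*b)).round(1))
E
python3 m.py
```

```text
seal [499.1 187.  185.5] [491.2 189.  185.5] [498.7 186.7 178.5]
postR [529.6 103.3 165.5] [526.8 105.8 165.5] [530.  103.7 161.8]
postL [468.8 265.3 165.5] [462.9 269.2 165.5] [469.1 266.4 158.4]
barL [541.3 -89.5  70. ] [536.2 -87.6  70. ] [541.3 -90.6  64.6]
barR [ 455.7 -214.4   70. ] [ 449.1 -212.4   70. ] [ 455.1 -216.6   63.3]
```

```bash
cat >> m.py <<'E'
print()
ax=np.array([499,185.])
for p in((205,98),(100,145),(180,208)):
    d=atz(t,*T(*p),167)[:2]-ax; print(p,np.hypot(*d).round(1),np.degrees(np.arctan2(d[1],d[0])).round(1))
for p in((232,190),(103,195),(247,300)):
    d=atz(s,*S(*p),167)[:2]-ax; print('s',p,np.hypot(*d).round(1),np.degrees(np.arctan2(d[1],d[0])).round(1))
E
python3 m.py|tail -6
cat > mv.py <<'E'
from h import *
import sys
# helper: rows from current pose to world targets list of (x,y,z,yawturn)
def st():
    s=robot.read_state(); M=R.from_quat(s['ee_rot']).as_matrix(); return s,M
def heading(M): return np.degrees(np.arctan2(M[1,1],M[0,1]))  # world angle of tool y
def off(tg): 
    s,M=st(); return (M.T@(np.array(tg)-s['tool_pos'])/1000).round(4)
if __name__=='__main__':
    s,M=st(); print(s['clock'].__round__(2) if 1 else 0,s['tool_pos'].round(1),'y-head',heading(M).round(2),'q',s['q'].round(2),'f',s['ft_force'].round(1),'t',s['ft_torque'].round(2),'op',round(float(s['opening']),1)); print(M.round(3).tolist())
E
python3 mv.py
```

```text
(205, 98) 47.4 -33.7
(100, 145) 42.4 81.8
(180, 208) 36.5 -159.6
s (232, 190) 38.6 -155.0
s (103, 195) 43.0 87.6
s (247, 300) 109.2 168.9
0.1 [ 252.1 -598.4  230.3] y-head -67.15 q [ 1.44  0.5  -0.43  1.55  0.22  1.14 -0.21] f [-0.4 -0.4 -0.4] t [0.01 0.04 0.01] op 85.3
[[0.922, 0.388, -0.001], [0.388, -0.922, 0.002], [0.0, -0.002, -1.0]]
```

```bash
python3 - <<'E'
from mv import *
print(off([490,-250,290]),off([468.5,266,240]), 'yaw',heading(st()[1])-20.6)
E
```

```text
[ 0.3545 -0.2288 -0.0592] [ 0.5351 -0.7126 -0.0084] yaw -87.74876591279221
```

Emit:
send_rows([
  {"offset": [0.09,-0.06,-0.05],"yaw": -8,"claw": 36},
  {"offset": [0.177,-0.115,-0.059],"yaw": -16,"claw": 36},
  {"offset": [0.266,-0.17,-0.059],"yaw": -24,"claw": 36},
  {"offset": [0.354,-0.228,-0.059],"yaw": -32,"claw": 36},
  {"offset": [0.372,-0.276,-0.059],"yaw": -40,"claw": 36},
  {"offset": [0.39,-0.324,-0.059],"yaw": -48,"claw": 36},
  {"offset": [0.408,-0.372,-0.059],"yaw": -56,"claw": 36},
  {"offset": [0.426,-0.42,-0.059],"yaw": -64,"claw": 36},
  {"offset": [0.444,-0.468,-0.059],"yaw": -72,"claw": 36},
  {"offset": [0.462,-0.516,-0.059],"yaw": -80,"claw": 36},
  {"offset": [0.48,-0.564,-0.059],"yaw": -87.7,"claw": 36},
  {"offset": [0.498,-0.612,-0.059],"yaw": -87.7,"claw": 36},
])

```text
clock: 1.3
tool_pos: [456.5, -52.6, 287.1]
ee_rot: [0.568, 0.823, -0.0, 0.0]
ft_force: [1.3, -0.4, 0.8]
opening: 30.7
finger_force: 0.0
```

```bash
python3 - <<'E'
from mv import *
s,M=st(); print(s['clock'],s['tool_pos'].round(1),heading(M),s['q'].round(2),off([468.5,266,240]),s['opening'])
E
```

```text
1.3 [456.5 -52.6 287.1] 20.759011563241298 [ 1.01  0.16 -1.03  1.93  0.15  1.14  0.28] [0.2937 0.1241 0.047 ] 30.741114125923325
```

Emit:
send_rows([
  {"offset": [0.05,0.02,0.0],"yaw": 0,"claw": 36},
  {"offset": [0.1,0.042,0],"yaw": 0,"claw": 36},
  {"offset": [0.15,0.063,0],"yaw": 0,"claw": 36},
  {"offset": [0.2,0.084,0],"yaw": 0,"claw": 36},
  {"offset": [0.25,0.105,0.02],"yaw": 0,"claw": 36},
  {"offset": [0.29,0.124,0.047],"yaw": 0,"claw": 36},
  {"offset": [0.29,0.124,0.047],"yaw": 0,"claw": 36},
  {"offset": [0.29,0.124,0.047],"yaw": 0,"claw": 36},
])

```text
clock: 2.1
tool_pos: [468.6, 264.4, 238.4]
ee_rot: [0.567, 0.824, -0.0, -0.002]
ft_force: [-0.0, -0.0, -0.1]
opening: 30.8
finger_force: 0.0
```

```bash
python3 - <<'E'
from mv import *
s,M=st(); print(s['clock'],s['tool_pos'].round(1),heading(M),s['q'].round(2),off([468.5,266,133]),s['opening'])
c=shot('wrist','w1'); print(c['fov_y'],c['cx'],c['cy'])
E
```

```text
2.1 [468.6 264.4 238.4] 20.939959385905567 [ 0.25  0.45 -1.04  1.81  0.42  1.13 -0.56] [0.0013 0.0008 0.1054] 30.78624213075846
65.70646984690485 325.13579384124523 242.40499655608426
```

View pics/w1.png

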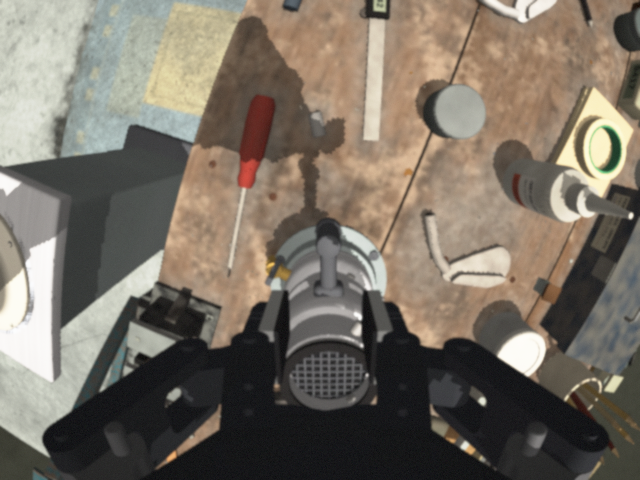

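The wrist view shows the post at (328,232), laterally centred between the fingers (about 280–370). I'll compute its position with the fisheye model.

```bash
cat >> h.py <<'E'
def fray(c,u,v):
    f=foc(c); d=np.array([u-c['cx'],v-c['cy']],float); r=np.hypot(*d); th=r/f
    k=np.r_[d/r*np.sin(th),np.cos(th)]; return np.array(c['origin']),R.from_quat(c['rotation']).as_matrix()@k
def fatz(c,u,v,z):
    o,d=fray(c,u,v); return o+d*(z-o[2])/d[2]
E
python3 - <<'E'
from h import *
c=load('w1'); print(c['origin'],fatz(c,328,232,165.5),fatz(c,328,376,185.5))
E
```

```text
[444.20415025 331.09232947 382.08820923] [465.52726819 278.91137902 165.5       ] [498.20439878 194.37628413 185.5       ]
```

```bash
cat >> h.py <<'E'
def fproj(c,p):
    q=R.from_quat(c['rotation']).as_matrix().T@(np.array(p,float)-c['origin']); r=np.hypot(q[0],q[1]); th=np.arctan2(r,q[2])
    return foc(c)*th*q[:2]/r+[c['cx'],c['cy']]
E
python3 - <<'E'
from h import *
im=[]
for f,P,(u0,u1,v0,v1),k in(('w1',fproj,(250,400,200,420),2.7),('top0',proj,(215,290,210,265),7)):
    c=load(f); g=cv2.resize(cv2.imread(f'pics/{f}.png')[v0:v1,u0:u1],None,fx=k,fy=k,interpolation=cv2.INTER_CUBIC)
    for (cx,cy,z,r) in((499,185.5,185.5,34),(499,185.5,26,64),(468.5,266,165.5,8),(499+87*np.cos(np.radians(-69.4)),185.5+88*np.sin(np.radians(-69.4)),165.5,8)):
        pts=np.array([(P(c,[cx+r*np.cos(a),cy+r*np.sin(a),z])-[u0,v0])*k for a in np.linspace(0,6.28,40)],int)
        cv2.polylines(g,[pts],True,(0,255,0) if z>100 else (0,0,255),1)
    im.append(cv2.copyMakeBorder(g,0,max(0,594-g.shape[0]),0,0,cv2.BORDER_CONSTANT)[:594])
o=np.hstack(im); o=cv2.resize(o,None,fx=.85,fy=.85); print(o.shape); cv2.imwrite('pics/ov.png',o)
E
```

```text
(505, 790, 3)
```

View pics/ov.png

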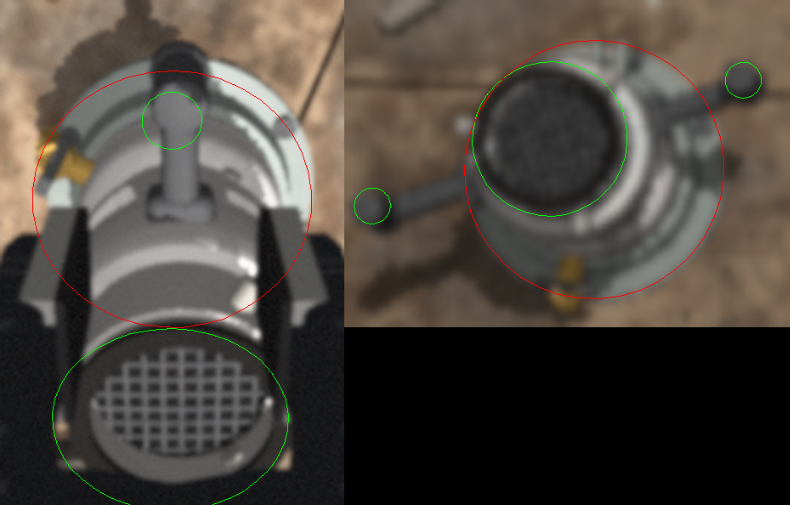

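The top view fits axis (499,185.5) and posts. In the wrist view the lit disc at about (177,112) is the post top, which agrees. I'll go down over the post now.

Emit:
send_rows([
  {"offset": [0.0,0.0,0.035],"yaw": 0,"claw": 36},
  {"offset": [0,0,0.07],"yaw": 0,"claw": 36},
  {"offset": [0,0,0.105],"yaw": 0,"claw": 36},
  {"offset": [0,0,0.105],"yaw": 0,"claw": 28},
  {"offset": [0,0,0.105],"yaw": 0,"claw": 28},
])

```text
clock: 2.65
tool_pos: [471.5, 259.5, 135.8]
ee_rot: [0.57, 0.821, -0.0, -0.0]
ft_force: [-0.2, 0.3, -0.4]
opening: 23.9
finger_force: 0.0
```

```bash
cat > arc.py <<'E'
from mv import *
s,M=st(); C=np.array([499,185.5]); p=s['tool_pos']
r=p[:2]-C; th=np.degrees(np.arctan2(r[1],r[0])); print(round(float(s['clock']),2),'th',th.round(1),'r',np.hypot(*r).round(1),'z',p[2].round(1),'yhead',heading(M).round(1),'q',s['q'].round(2),'F',s['ft_force'].round(1),'op',s['opening'].round(1))
if len(sys.argv)>1:
    dth,n,dz,rad=map(float,sys.argv[1:5]); n=int(n)
    for i in range(1,n+1):
        a=np.radians(th-dth*i/n); g=np.r_[C+rad*np.array([np.cos(a),np.sin(a)]),p[2]-dz*i/n]
        want=np.degrees(a)-90; y=(heading(M)-want+90)%180-90 if i==1 else y0+dth*(i-1)/n
        if i==1:y0=y
        print((M.T@(g-p)/1000).round(4).tolist(),round(float(y),1))
E
python3 arc.py 50 12 0 88
```

```text
Traceback (most recent call last):
  File "arc.py", line 3, in <module>
    r=p[:2]-C; th=np.degrees(np.arctan2(r[1],r[0])); print(round(float(s['clock']),2),'th',th.round(1),'r',np.hypot(*r).round(1),'z',p[2].round(1),'yhead',heading(M).round(1),'q',s['q'].round(2),'F',s['ft_force'].round(1),'op',s['opening'].round(1))
                                                                                                                                                                                                                                   ^^^^^^^^^^^^^^^^^^
AttributeError: 'float' object has no attribute 'round'
```

```bash
sed -i "s/s\['opening'\].round(1)/s['opening']/" arc.py; python3 arc.py 55 12 0 87
```

```text
2.65 th 110.4 r 78.9 z 135.8 yhead 20.5 q [ 0.17  0.57 -0.93  1.9   0.56  0.95 -0.67] F [-0.2  0.3 -0.4] op 23.93979869211955
[0.0078, 0.007, -0.0] 4.7
[0.007, 0.0139, -0.0] 9.3
[0.0056, 0.0207, -0.0] 13.9
[0.0036, 0.0274, -0.0] 18.4
[0.0012, 0.0339, -0.0] 23.0
[-0.0018, 0.0402, -0.0] 27.6
[-0.0053, 0.0462, -0.0] 32.2
[-0.0092, 0.0519, -0.0] 36.8
[-0.0136, 0.0573, -0.0] 41.4
[-0.0184, 0.0624, -0.0] 45.9
[-0.0236, 0.067, -0.0] 50.5
[-0.0291, 0.0712, -0.0] 55.1
```

Emit:
send_rows([
  {"offset": [0.008,0.007,0],"yaw": 4.6,"claw": 28},
  {"offset": [0.007,0.014,0],"yaw": 9.2,"claw": 28},
  {"offset": [0.0056,0.0207,0],"yaw": 13.8,"claw": 28},
  {"offset": [0.0036,0.0274,0],"yaw": 18.4,"claw": 28},
  {"offset": [0.0012,0.034,0],"yaw": 23,"claw": 28},
  {"offset": [-0.0018,0.04,0],"yaw": 27.6,"claw": 28},
  {"offset": [-0.0018,0.04,0],"yaw": 27.6,"claw": 28},
  {"offset": [-0.0018,0.04,0],"yaw": 27.6,"claw": 28},
])

```text
clock: 3.45
tool_pos: [510.3, 273.2, 137.1]
ee_rot: [0.749, 0.663, 0.001, 0.001]
ft_force: [0.4, -0.8, -0.7]
opening: 24.0
finger_force: 0.0
```

```bash
python3 arc.py 55 12 0 87; python3 -c "
from h import *
shot('scene','s1')"
```

```text
3.45 th 82.6 r 88.4 z 137.1 yhead -7.0 q [ 0.06  0.58 -0.8   1.81  0.5   0.96 -1.07] F [ 0.4 -0.8 -0.7] op 24.00830452138349
[-0.0018, 0.0069, 0.0] 5.0
[-0.0026, 0.0138, 0.0] 9.6
[-0.0041, 0.0207, 0.0001] 14.2
[-0.006, 0.0273, 0.0001] 18.7
[-0.0085, 0.0338, 0.0001] 23.3
[-0.0115, 0.0401, 0.0001] 27.9
[-0.015, 0.0461, 0.0001] 32.5
[-0.019, 0.0518, 0.0001] 37.1
[-0.0234, 0.0572, 0.0001] 41.7
[-0.0282, 0.0622, 0.0001] 46.2
[-0.0335, 0.0668, 0.0001] 50.8
[-0.039, 0.071, 0.0001] 55.4
```

Emit:
send_rows([
  {"offset": [-0.002,0.007,0],"yaw": 4,"claw": 28},
  {"offset": [-0.0026,0.0138,0],"yaw": 8,"claw": 28},
  {"offset": [-0.004,0.0207,0],"yaw": 12,"claw": 28},
  {"offset": [-0.006,0.0273,0.002],"yaw": 16,"claw": 28},
  {"offset": [-0.0085,0.0338,0.004],"yaw": 20,"claw": 28},
  {"offset": [-0.0115,0.04,0.006],"yaw": 24,"claw": 28},
  {"offset": [-0.015,0.046,0.008],"yaw": 28,"claw": 28},
  {"offset": [-0.015,0.046,0.008],"yaw": 28,"claw": 28},
  {"offset": [-0.015,0.046,0.008],"yaw": 28,"claw": 28},
])

```text
clock: 4.4
tool_pos: [552.9, 252.5, 127.5]
ee_rot: [0.887, 0.462, 0.0, -0.0]
ft_force: [0.4, -0.4, 0.1]
opening: 24.0
finger_force: 0.0
```

```bash
python3 arc.py 55 12 0 87; python3 - <<'E'
from h import *
shot('scene','s2')
o=np.hstack([cv2.resize(cv2.imread(f'pics/{f}.png')[225:330,225:310],None,fx=3.1,fy=3.1,interpolation=cv2.INTER_CUBIC) for f in('scene0','s1','s2')]); print(o.shape); cv2.imwrite('pics/cmp.png',o)
E
```

```text
4.4 th 51.2 r 86.0 z 127.5 yhead -34.9 q [ 0.02  0.6  -0.66  1.74  0.44  0.95 -1.43] F [ 0.4 -0.4  0.1] op 23.965704252166553
[0.0003, 0.007, 0.0] 8.5
[-0.001, 0.0138, 0.0] 13.1
[-0.0029, 0.0205, 0.0] 17.7
[-0.0053, 0.0271, 0.0] 22.3
[-0.0082, 0.0334, 0.0] 26.8
[-0.0115, 0.0395, 0.0] 31.4
[-0.0154, 0.0453, -0.0] 36.0
[-0.0197, 0.0507, -0.0] 40.6
[-0.0245, 0.0558, -0.0] 45.2
[-0.0296, 0.0605, -0.0] 49.8
[-0.0351, 0.0648, -0.0] 54.3
[-0.0409, 0.0686, -0.0] 58.9
(326, 792, 3)
```

View pics/cmp.png

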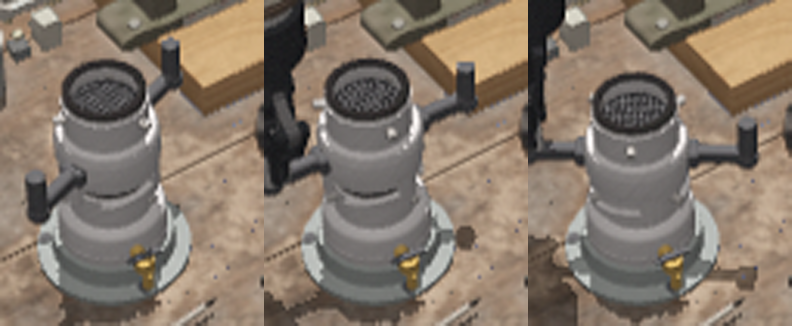

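The section follows the fingers and has dropped over the pins: its top and skirt are visibly lower in the third frame. I'll continue up the ramp.

Emit:
send_rows([
  {"offset": [0.0003,0.007,0],"yaw": 5,"claw": 28},
  {"offset": [-0.001,0.0138,0.001],"yaw": 9,"claw": 28},
  {"offset": [-0.003,0.0205,0.002],"yaw": 13,"claw": 28},
  {"offset": [-0.0053,0.027,0.003],"yaw": 17,"claw": 28},
  {"offset": [-0.0082,0.0334,0.004],"yaw": 21,"claw": 28},
  {"offset": [-0.0115,0.0395,0.005],"yaw": 25,"claw": 28},
  {"offset": [-0.0154,0.0453,0.005],"yaw": 30,"claw": 28},
  {"offset": [-0.0154,0.0453,0.005],"yaw": 30,"claw": 28},
  {"offset": [-0.0154,0.0453,0.005],"yaw": 30,"claw": 28},
])

```text
clock: 5.35
tool_pos: [581.0, 214.1, 122.3]
ee_rot: [0.976, 0.218, 0.0, 0.0]
ft_force: [-0.1, 0.9, -0.5]
opening: 23.9
finger_force: 0.0
```

```bash
python3 arc.py 50 10 0 87
```

```text
5.35 th 19.2 r 86.8 z 122.3 yhead -64.8 q [-0.01  0.59 -0.53  1.72  0.36  0.93 -1.81] F [-0.1  0.9 -0.5] op 23.909248968573316
[-0.001, 0.0075, 0.0] 10.9
[-0.0027, 0.0149, 0.0] 15.9
[-0.0051, 0.0221, 0.0] 20.9
[-0.0081, 0.0291, 0.0] 25.9
[-0.0118, 0.0357, 0.0] 30.9
[-0.0159, 0.0421, 0.0] 35.9
[-0.0207, 0.048, 0.0] 40.9
[-0.0259, 0.0535, 0.0] 45.9
[-0.0316, 0.0586, 0.0] 50.9
[-0.0377, 0.0631, 0.0] 55.9
```

Emit:
send_rows([
  {"offset": [-0.001,0.0075,0],"yaw": 5,"claw": 28},
  {"offset": [-0.0027,0.0149,0],"yaw": 10,"claw": 28},
  {"offset": [-0.005,0.022,0],"yaw": 15,"claw": 28},
  {"offset": [-0.008,0.029,0],"yaw": 20,"claw": 28},
  {"offset": [-0.008,0.029,0],"yaw": 20,"claw": 28},
])

```text
clock: 5.85
tool_pos: [585.1, 184.7, 121.6]
ee_rot: [0.999, 0.044, -0.001, -0.0]
ft_force: [-1.7, 0.8, -0.7]
opening: 24.0
finger_force: 0.9
```

```bash
python3 arc.py 30 6 0 87; python3 - <<'E'
from h import *
shot('scene','s3')
E
```

```text
5.85 th -0.5 r 86.1 z 121.6 yhead -84.9 q [-0.01  0.57 -0.45  1.73  0.3   0.91 -2.07] F [-1.7  0.8 -0.7] op 24.035955677167024
[-0.0001, 0.0076, -0.0] 10.6
[-0.0019, 0.015, -0.0] 15.6
[-0.0042, 0.0222, -0.0] 20.6
[-0.0072, 0.0292, 0.0] 25.6
[-0.0108, 0.0359, 0.0] 30.6
[-0.0149, 0.0423, 0.0] 35.6
```

Emit:
send_rows([
  {"offset": [-0.0001,0.0076,0],"yaw": 4,"claw": 28},
  {"offset": [-0.0019,0.015,0],"yaw": 8,"claw": 28},
  {"offset": [-0.0019,0.015,0],"yaw": 8,"claw": 28},
])

```text
clock: 6.2
tool_pos: [585.0, 173.5, 122.6]
ee_rot: [1.0, -0.024, 0.0, -0.003]
ft_force: [-0.9, 8.1, -2.8]
opening: 24.0
finger_force: 4.2
```

```bash
python3 arc.py 15 4 0 87
```

```text
6.2 th -8.0 r 86.8 z 122.6 yhead -92.8 q [-0.01  0.55 -0.42  1.75  0.27  0.9  -2.17] F [-0.9  8.1 -2.8] op 23.99534517939941
[-0.0005, 0.0057, -0.0] 8.9
[-0.0016, 0.0113, -0.0001] 12.7
[-0.003, 0.0168, -0.0001] 16.4
[-0.0048, 0.0222, -0.0001] 20.2
```

Emit:
send_rows([
  {"offset": [-0.0005,0.006,0],"yaw": 3,"claw": 28},
  {"offset": [-0.0016,0.011,0],"yaw": 6,"claw": 28},
  {"offset": [-0.0016,0.011,0],"yaw": 6,"claw": 28},
])

```text
clock: 6.5
tool_pos: [582.7, 171.7, 123.7]
ee_rot: [0.997, -0.073, 0.001, -0.008]
ft_force: [-1.3, 23.7, -4.1]
opening: 23.9
finger_force: 11.5
```

```bash
python3 arc.py 15 4 0 87
```

```text
6.5 th -9.3 r 84.8 z 123.7 yhead -98.4 q [-0.02  0.54 -0.4   1.76  0.25  0.88 -2.24] F [-1.3 23.7 -4.1] op 23.94205815693351
[0.0019, 0.0057, -0.0001] 4.7
[0.0012, 0.0114, -0.0002] 8.4
[0.0002, 0.017, -0.0003] 12.2
[-0.0012, 0.0225, -0.0004] 15.9
```

Emit:
send_rows([
  {"offset": [0,-0.012,0],"yaw": 0,"claw": 30},
  {"offset": [0,-0.012,0],"yaw": 0,"claw": 36},
  {"offset": [0,-0.012,-0.045],"yaw": 0,"claw": 36},
  {"offset": [0,-0.012,-0.09],"yaw": 0,"claw": 50},
  {"offset": [0,-0.012,-0.13],"yaw": 0,"claw": 70},
  {"offset": [0,-0.012,-0.13],"yaw": 0,"claw": 70},
])

```text
clock: 7.1
tool_pos: [589.5, 169.6, 259.2]
ee_rot: [0.997, -0.079, 0.006, -0.001]
ft_force: [0.7, 1.1, 0.1]
opening: 59.8
finger_force: 0.0
```

```bash
python3 - <<'E'
from mv import *
s,M=st(); print(s['clock'],s['tool_pos'].round(1),heading(M),s['ft_force'].round(1),off([498,-152,180]),off([498,-152,46]),heading(M)+34.5)
E
```

```text
7.1 [589.5 169.6 259.2] -99.05546427464516 [0.7 1.1 0.1] [-0.0406  0.3322  0.0777] [-0.0421  0.3326  0.2117] -64.55546427464516
```

Emit:
send_rows([
  {"offset": [-0.005,0.041,0],"yaw": -8,"claw": 60},
  {"offset": [-0.01,0.083,0],"yaw": -16,"claw": 60},
  {"offset": [-0.015,0.125,0],"yaw": -24,"claw": 60},
  {"offset": [-0.02,0.167,0],"yaw": -32,"claw": 60},
  {"offset": [-0.025,0.209,0.01],"yaw": -40,"claw": 60},
  {"offset": [-0.03,0.25,0.02],"yaw": -48,"claw": 60},
  {"offset": [-0.035,0.291,0.04],"yaw": -56,"claw": 60},
  {"offset": [-0.041,0.332,0.06],"yaw": -64.5,"claw": 60},
  {"offset": [-0.041,0.332,0.078],"yaw": -64.5,"claw": 60},
  {"offset": [-0.041,0.332,0.078],"yaw": -64.5,"claw": 60},
  {"offset": [-0.041,0.332,0.078],"yaw": -64.5,"claw": 60},
])

```text
clock: 8.2
tool_pos: [492.3, -151.5, 174.1]
ee_rot: [0.885, 0.465, -0.0, -0.0]
ft_force: [-0.1, -0.1, -0.4]
opening: 51.1
finger_force: 0.0
```

```bash
python3 - <<'E'
from mv import *
s,M=st(); print(s['clock'],s['tool_pos'].round(1),heading(M),s['ft_force'].round(1),s['q'].round(2))
w=shot('wrist','w2'); t=shot('top','t2'); sc=shot('scene','s4')
a=cv2.resize(cv2.imread('pics/w2.png')[170:480,200:450],None,fx=1.6,fy=1.6)
b=cv2.imread('pics/t2.png')[205:270,205:295]; b=cv2.resize(b,None,fx=4.2,fy=4.2,interpolation=cv2.INTER_CUBIC)
# overlay bar prediction on wrist
for L in((541.3-498.5,-89.8+152),(-43,-62.5)):
    p=(fproj(w,[498.3+L[0],-152+L[1],70])-[200,170])*1.6; cv2.circle(a,tuple(int(x) for x in p),4,(0,255,0),1)
k=4.2;ph=np.radians(-6.7)
for z,r,aa in((165,34,None),(145,8,ph),(145,8,ph+np.pi),(150,34,None)):
    cc=np.array([499,185.5])+(0 if aa is None else 88*np.array([np.cos(aa),np.sin(aa)]))
    pts=np.array([(proj(t,[cc[0]+r*np.cos(x),cc[1]+r*np.sin(x),z])-[205,205])*k for x in np.linspace(0,6.28,40)],int); cv2.polylines(b,[pts],True,(0,255,0) if z!=150 else (0,0,255),1)
c=cv2.resize(cv2.imread('pics/s4.png')[225:330,225:325],None,fx=2.1,fy=2.1,interpolation=cv2.INTER_CUBIC)
H=max(a.shape[0],b.shape[0]+c.shape[0]); o=np.zeros((H,a.shape[1]+b.shape[1],3),np.uint8)
o[:a.shape[0],:a.shape[1]]=a;o[:b.shape[0],a.shape[1]:]=b;o[b.shape[0]:b.shape[0]+c.shape[0],a.shape[1]:a.shape[1]+c.shape[1]]=c
print(o.shape); cv2.imwrite('pics/o2.png',o)
E
```

```text
8.2 [ 492.3 -151.5  174.1] -34.54797926383172 [-0.1 -0.1 -0.4] [ 0.66  0.34 -0.49  1.94  0.2   0.91 -0.53]
(496, 778, 3)
```

View pics/o2.png

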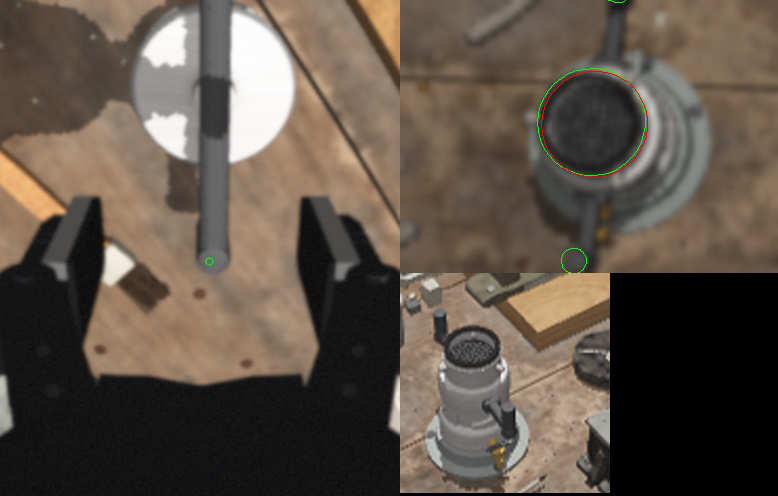

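```bash
python3 - <<'E'
from h import *
t=load('top0'); s=load('scene0')
A=np.array([499,185.5])
def g(f): return cv2.imread(f'pics/{f}.png',0).astype(np.float32)
r=[proj(s,[499,185.5,z]) for z in(185.5,170,165)]; print('pred seal shift px',[(x-r[0]).round(2) for x in r])
u,v=r[0].round().astype(int); ref=g('scene0')[v-16:v+17,u-24:u+25]
from scipy.optimize import minimize
def sub(f):
    im=g(f); res=cv2.matchTemplate(im[v-30:v+40,u-40:u+41],ref,cv2.TM_CCOEFF_NORMED); _,m,_,(x,y)=cv2.minMaxLoc(res)
    P=lambda a,b,c:(a-c)/(2*(a-2*b+c)); R_=res
    return round(m,3),(x+P(*R_[y,x-1:x+2])-16).round(2),(y+P(*R_[y-1:y+2,x])-14).round(2)
for f in('scene0','s1','s2','s3','s4'): print(f,sub(f))
# post angle: rotate-score dark at predicted posts in top and scene
for f,n in(('t2','top0'),('s4','scene0')):
    c=load(f); im=cv2.GaussianBlur(g(f),(0,0),.8); best=[]
    for a in np.arange(-20,8,.5):
        sc=0
        for k in(0,np.pi):
            th=np.radians(a)+k; d=np.array([np.cos(th),np.sin(th)]); nn=np.array([-d[1],d[0]])
            for rr,z in((84,145),(88,145),(92,145)):
                for q in(-4,0,4):
                    p=proj(c,[*(A+rr*d+q*nn),z]).astype(np.float32); m=cv2.getRectSubPix(im,(1,1),tuple(map(float,p)))[0,0]
                    pb=[cv2.getRectSubPix(im,(1,1),tuple(map(float,proj(c,[*(A+rr*d+qq*nn),z]))))[0,0] for qq in(-14,14)]
                    sc+=m-.5*sum(pb)
        best.append((sc,a))
    print(f,sorted(best)[:5])
E
```

```text
pred seal shift px [array([0., 0.]), array([0.31, 4.6 ]), array([0.4 , 6.07])]
scene0 (1.0, np.float32(0.01), np.float32(0.01))
s1 (0.698, np.float32(-0.08), np.float32(-0.2))
s2 (0.74, np.float32(0.87), np.float32(3.95))
s3 (0.507, np.float32(1.18), np.float32(5.79))
s4 (0.624, np.float32(0.8), np.float32(5.88))
t2 [(np.float32(-414.20288), np.float64(-4.5)), (np.float32(-411.28864), np.float64(-5.0)), (np.float32(-407.95856), np.float64(-4.0)), (np.float32(-402.83755), np.float64(-5.5)), (np.float32(-395.73444), np.float64(-3.5))]
s4 [(np.float32(-264.1391), np.float64(-5.5)), (np.float32(-260.73776), np.float64(-20.0)), (np.float32(-260.72363), np.float64(-5.0)), (np.float32(-256.72314), np.float64(-6.0)), (np.float32(-245.50296), np.float64(-4.5))]
```

Bar ends match the prediction. The section is at about -5° and 165 mm seal height, so it's home. Next I'll grasp the cover's bar.

```bash
python3 - <<'E'
from mv import *
s,M=st(); print(s['clock'],s['tool_pos'].round(1),heading(M),off([498.3,-152,110]),off([498.3,-152,53]),heading(M)+34.5)
E
```

```text
8.35 [ 493.8 -150.6  175.2] -34.42343179508776 [0.0013 0.0044 0.0652] [0.0013 0.0043 0.1222] 0.07656820491224181
```

Emit:
send_rows([
  {"offset": [0.001,0.004,0.03],"yaw": 0,"claw": 60},
  {"offset": [0.001,0.004,0.06],"yaw": 0,"claw": 60},
  {"offset": [0.001,0.004,0.09],"yaw": 0,"claw": 60},
  {"offset": [0.001,0.004,0.11],"yaw": 0,"claw": 60},
  {"offset": [0.001,0.004,0.12],"yaw": 0,"claw": 60},
  {"offset": [0.001,0.004,0.12],"yaw": 0,"claw": 60},
])

```text
clock: 8.95
tool_pos: [496.4, -152.1, 53.6]
ee_rot: [0.885, 0.466, -0.0, -0.0]
ft_force: [-0.3, 0.1, 0.6]
opening: 51.2
finger_force: 0.0
```

```bash
python3 mv.py
```

```text
8.95 [ 496.4 -152.1   53.6] y-head -34.46 q [ 0.58  0.53 -0.41  2.    0.33  0.68 -0.64] f [-0.3  0.1  0.6] t [-0.02  0.06  0.  ] op 51.2
[[0.566, 0.824, -0.001], [0.824, -0.566, 0.001], [-0.0, -0.001, -1.0]]
```

Emit:
send_rows([
  {"offset": [0,0,0],"yaw": 0,"claw": 10},
  {"offset": [0,0,0],"yaw": 0,"claw": 0},
  {"offset": [0,0,0],"yaw": 0,"claw": 0},
  {"offset": [0,0,0],"yaw": 0,"claw": 0},
  {"offset": [0,0,0],"yaw": 0,"claw": 0},
  {"offset": [0,0,0],"yaw": 0,"claw": 0},
  {"offset": [0,0,-0.03],"yaw": 0,"claw": 0},
  {"offset": [0,0,-0.07],"yaw": 0,"claw": 0},
  {"offset": [0,0,-0.11],"yaw": 0,"claw": 0},
  {"offset": [0,0,-0.15],"yaw": 0,"claw": 0},
  {"offset": [0,0,-0.19],"yaw": 0,"claw": 0},
], newtons=110)

```text
clock: 10.05
tool_pos: [495.5, -152.8, 245.5]
ee_rot: [0.885, 0.465, -0.0, -0.0]
ft_force: [1.5, -0.8, -1.5]
opening: 10.8
finger_force: 108.4
```

```bash
python3 mv.py;python3 -c "
from mv import *
print(off([499,185.5,250]),heading(st()[1])+19)"
```

```text
10.05 [ 495.5 -152.8  245.5] y-head -34.55 q [ 0.69  0.26 -0.52  1.86  0.14  1.06 -0.49] f [ 1.5 -0.8 -1.5] t [-0.08 -0.14 -0.02] op 10.8
[[0.567, 0.824, -0.001], [0.824, -0.567, 0.0], [-0.0, -0.001, -1.0]]
[ 0.2806 -0.189  -0.0045] -15.550425006942596
```

Emit:
send_rows([
  {"offset": [0.04,-0.026,-0.01],"yaw": -2,"claw": 0},
  {"offset": [0.08,-0.053,-0.01],"yaw": -4,"claw": 0},
  {"offset": [0.12,-0.08,-0.01],"yaw": -6,"claw": 0},
  {"offset": [0.16,-0.107,-0.01],"yaw": -8,"claw": 0},
  {"offset": [0.2,-0.134,-0.01],"yaw": -10,"claw": 0},
  {"offset": [0.24,-0.161,-0.01],"yaw": -13,"claw": 0},
  {"offset": [0.2806,-0.189,-0.0045],"yaw": -15.5,"claw": 0},
  {"offset": [0.2806,-0.189,-0.0045],"yaw": -15.5,"claw": 0},
  {"offset": [0.2806,-0.189,-0.0045],"yaw": -15.5,"claw": 0},
  {"offset": [0.2806,-0.189,-0.0045],"yaw": -15.5,"claw": 0},
])

```text
clock: 11.05
tool_pos: [499.8, 183.8, 248.1]
ee_rot: [0.815, 0.58, -0.001, 0.0]
ft_force: [0.4, -0.2, -2.1]
opening: 11.0
finger_force: 108.5
```

```bash
python3 mv.py; python3 - <<'E'
from mv import *
print(off([499,185.5,230]))
w=shot('wrist','w3'); s=shot('scene','s5'); 
a=cv2.resize(cv2.imread('pics/w3.png')[150:480,150:490],None,fx=1.3,fy=1.3)
b=cv2.resize(cv2.imread('pics/s5.png')[185:325,225:315],None,fx=3.9,fy=3.9,interpolation=cv2.INTER_CUBIC)
o=np.zeros((546,a.shape[1]+b.shape[1],3),np.uint8); o[:a.shape[0],:a.shape[1]]=a; o[:b.shape[0],a.shape[1]:]=b; print(o.shape); cv2.imwrite('pics/o3.png',o)
E
```

```text
11.05 [499.8 183.8 248.1] y-head -19.14 q [ 0.2   0.32 -0.73  1.82  0.24  1.09 -0.95] f [ 0.4 -0.2 -2.1] t [-0.06  0.   -0.  ] op 11.0
[[0.328, 0.945, -0.001], [0.945, -0.328, -0.001], [-0.002, -0.0, -1.0]]
[ 0.0014 -0.0013  0.0181]
(546, 793, 3)
```

View pics/o3.png

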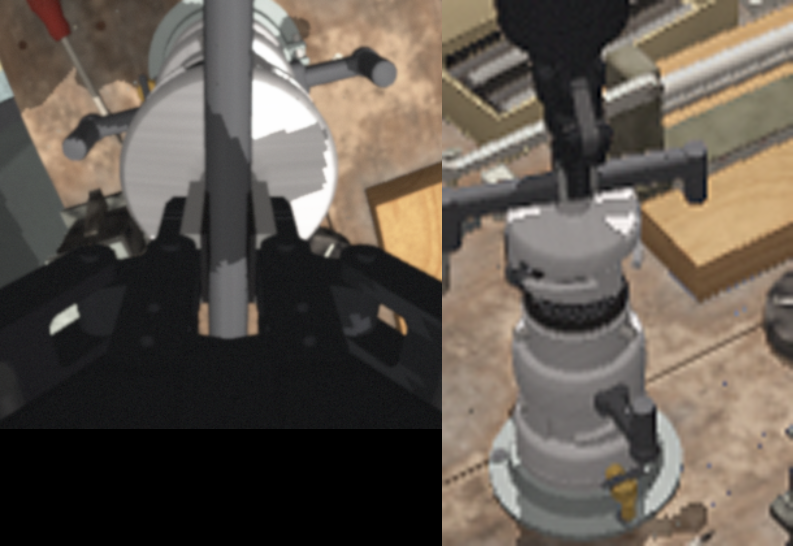

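The cover hangs centred over the section: its centre is at x≈574 in the crop and the neck's at ≈576. I'll lower it while watching the force.

Emit:
send_rows([
  {"offset": [0.001,-0.001,0.015],"yaw": 0,"claw": 0},
  {"offset": [0.001,-0.001,0.03],"yaw": 0,"claw": 0},
  {"offset": [0.001,-0.001,0.04],"yaw": 0,"claw": 0},
  {"offset": [0.001,-0.001,0.04],"yaw": 0,"claw": 0},
])

```text
clock: 11.55
tool_pos: [498.1, 185.8, 206.2]
ee_rot: [0.814, 0.58, -0.002, -0.001]
ft_force: [-0.4, -0.0, -1.7]
opening: 10.8
finger_force: 108.4
```

```bash
python3 mv.py
```

```text
11.55 [498.1 185.8 206.2] y-head -19.07 q [ 0.18  0.37 -0.72  1.86  0.28  1.02 -0.99] f [-0.4 -0.  -1.7] t [-0.02  0.03 -0.04] op 10.8
[[0.327, 0.945, -0.004], [0.945, -0.327, -0.001], [-0.002, -0.003, -1.0]]
```

Emit:
send_rows([
  {"offset": [0,0,0.004],"yaw": 0,"claw": 0},
  {"offset": [0,0,0.008],"yaw": 0,"claw": 0},
  {"offset": [0,0,0.012],"yaw": 0,"claw": 0},
  {"offset": [0,0,0.012],"yaw": 0,"claw": 0},
])

```text
clock: 11.95
tool_pos: [499.1, 186.5, 196.2]
ee_rot: [0.814, 0.58, -0.0, -0.0]
ft_force: [0.1, -0.7, -2.8]
opening: 10.8
finger_force: 108.4
```

```bash
python3 mv.py
```

```text
11.95 [499.1 186.5 196.2] y-head -19.04 q [ 0.17  0.38 -0.71  1.87  0.3   0.99 -1.  ] f [ 0.1 -0.7 -2.8] t [ 0.02  0.02 -0.01] op 10.8
[[0.326, 0.945, -0.001], [0.945, -0.326, -0.0], [-0.0, -0.001, -1.0]]
```

Emit:
send_rows([
  {"offset": [0,0,0.004],"yaw": 0,"claw": 0},
  {"offset": [0,0,0.008],"yaw": 0,"claw": 0},
  {"offset": [0,0,0.008],"yaw": 0,"claw": 0},
  {"offset": [0,0,0.008],"yaw": 0,"claw": 0},
])

```text
clock: 12.35
tool_pos: [499.7, 186.8, 189.1]
ee_rot: [0.814, 0.58, 0.0, 0.0]
ft_force: [-0.7, -0.9, 2.1]
opening: 11.0
finger_force: 109.2
```

```bash
python3 mv.py
```

```text
12.35 [499.7 186.8 189.1] y-head -19.05 q [ 0.17  0.39 -0.71  1.88  0.31  0.98 -1.01] f [-0.7 -0.9  2.1] t [-0.03  0.06  0.01] op 11.0
[[0.326, 0.945, 0.001], [0.945, -0.326, 0.0], [0.0, 0.001, -1.0]]
```

Emit:
send_rows([
  {"offset": [0,0,0.001],"yaw": 5,"claw": 0},
  {"offset": [0,0,0.0015],"yaw": 10,"claw": 0},
  {"offset": [0,0,0.002],"yaw": 15,"claw": 0},
  {"offset": [0,0,0.002],"yaw": 20,"claw": 0},
  {"offset": [0,0,0.0025],"yaw": 25,"claw": 0},
  {"offset": [0,0,0.003],"yaw": 30,"claw": 0},
  {"offset": [0,0,0.003],"yaw": 30,"claw": 0},
], newtons=120)

```text
clock: 13.05
tool_pos: [499.9, 187.0, 186.5]
ee_rot: [0.937, 0.35, 0.001, 0.0]
ft_force: [-1.4, -0.2, 5.1]
opening: 10.5
finger_force: 121.1
```

```bash
python3 mv.py
```

```text
13.05 [499.9 187.  186.5] y-head -49.09 q [ 0.08  0.37 -0.6   1.88  0.25  0.96 -1.49] f [-1.4 -0.2  5.1] t [0.01 0.1  0.04] op 10.5
[[0.756, 0.655, 0.002], [0.655, -0.756, 0.0], [0.001, 0.001, -1.0]]
```

Emit:
send_rows([
  {"offset": [0,0,0.0003],"yaw": 5,"claw": 0},
  {"offset": [0,0,0.0006],"yaw": 10,"claw": 0},
  {"offset": [0,0,0.001],"yaw": 15,"claw": 0},
  {"offset": [0,0,0.0015],"yaw": 20,"claw": 0},
  {"offset": [0,0,0.002],"yaw": 25,"claw": 0},
  {"offset": [0,0,0.0025],"yaw": 30,"claw": 0},
  {"offset": [0,0,0.003],"yaw": 35,"claw": 0},
  {"offset": [0,0,0.003],"yaw": 40,"claw": 0},
  {"offset": [0,0,0.003],"yaw": 40,"claw": 0},
])

```text
clock: 13.95
tool_pos: [499.6, 187.2, 183.4]
ee_rot: [1.0, 0.009, 0.001, -0.0]
ft_force: [-0.7, -0.2, 5.7]
opening: 10.3
finger_force: 121.3
```

```bash
python3 mv.py
```

```text
13.95 [499.6 187.2 183.4] y-head -89.02 q [-0.03  0.35 -0.46  1.89  0.19  0.94 -2.13] f [-0.7 -0.2  5.7] t [ 0.07  0.27 -0.11] op 10.3
[[1.0, 0.017, 0.001], [0.017, -1.0, 0.0], [0.001, -0.0, -1.0]]
```

Emit:
send_rows([
  {"offset": [0,0,0.0003],"yaw": 4,"claw": 0},
  {"offset": [0,0,0.0006],"yaw": 8,"claw": 0},
  {"offset": [0,0,0.0006],"yaw": 12,"claw": 0},
  {"offset": [0,0,0.0006],"yaw": 12,"claw": 0},
])

```text
clock: 14.35
tool_pos: [499.1, 187.8, 183.1]
ee_rot: [0.996, -0.092, 0.001, 0.0]
ft_force: [-2.0, -0.3, 7.7]
opening: 10.9
finger_force: 127.5
```

```bash
python3 mv.py
```

```text
14.35 [499.1 187.8 183.1] y-head -100.58 q [-0.06  0.35 -0.42  1.89  0.17  0.94 -2.32] f [-2.  -0.3  7.7] t [-0.1   0.59  2.1 ] op 10.9
[[0.983, -0.184, 0.001], [-0.184, -0.983, -0.001], [0.002, 0.0, -1.0]]
```

Emit:
send_rows([
  {"offset": [0,0,0],"yaw": -3,"claw": 0},
  {"offset": [0,0,0],"yaw": -3,"claw": 40},
  {"offset": [0,0,0],"yaw": -3,"claw": 60},
  {"offset": [0,0,0],"yaw": -3,"claw": 60},
  {"offset": [0,0,-0.03],"yaw": -3,"claw": 60},
  {"offset": [0,0,-0.07],"yaw": -3,"claw": 60},
  {"offset": [0,0,-0.12],"yaw": -3,"claw": 60},
  {"offset": [0,-0.05,-0.13],"yaw": -3,"claw": 60},
  {"offset": [0,-0.1,-0.13],"yaw": -3,"claw": 60},
  {"offset": [0,-0.15,-0.13],"yaw": -3,"claw": 60},
  {"offset": [0,-0.15,-0.13],"yaw": -3,"claw": 60},
], newtons=60)

```text
clock: 15.45
tool_pos: [525.9, 341.7, 311.1]
ee_rot: [0.998, -0.066, -0.001, -0.002]
ft_force: [-1.2, -0.0, -0.9]
opening: 51.2
finger_force: 0.0
```

```bash
python3 mv.py; python3 - <<'E'
from mv import *
s=shot('scene','s6'); t=shot('top','t6')
out=[]
for f,c,P,(u0,u1,v0,v1),k in(('s6',s,proj,(215,325,200,320),4),('t6',t,proj,(200,290,195,285),4)):
    g=cv2.resize(cv2.imread(f'pics/{f}.png')[v0:v1,u0:u1],None,fx=k,fy=k,interpolation=cv2.INTER_CUBIC)
    for col,L,z in(((0,255,0),84.5,200),):
        a=np.radians(-5); d=np.array([np.cos(a),np.sin(a)])*L; n=np.array([-d[1],d[0]])/L*7
        C=np.array([499,185.5]); pts=np.array([(P(c,[*(C+e),z])-[u0,v0])*k for e in(d+n,d-n,-d-n,-d+n)],int); cv2.polylines(g,[pts],True,col,1)
    out.append(g)
H=max(g.shape[0] for g in out); o=np.hstack([cv2.copyMakeBorder(g,0,H-g.shape[0],0,0,cv2.BORDER_CONSTANT) for g in out]); print(o.shape); cv2.imwrite('pics/o6.png',o[:, :800])
E
```

```text
15.45 [525.9 341.7 311.1] y-head -97.56 q [-0.25  0.41 -0.5   1.52  0.19  1.27 -2.47] f [-1.2 -0.  -0.9] t [0.07 0.03 0.  ] op 51.2
[[0.991, -0.132, -0.002], [-0.132, -0.991, 0.005], [-0.003, -0.005, -1.0]]
(480, 800, 3)
```

View pics/o6.png

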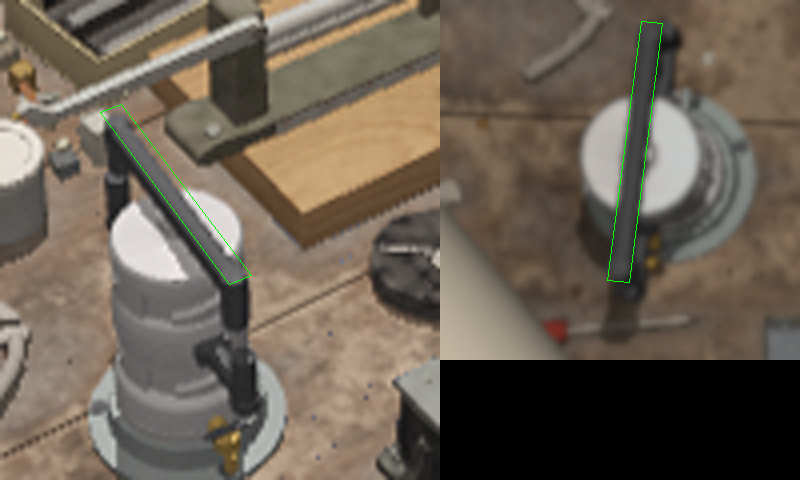

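The bar lies over the section's levers at the predicted home height and angle in both views. The stop torque was felt, the arm is clear, and I'm handing in.

```bash
python3 -c "
from station import robot
print(robot.hand_in())"
```

```text
the job is handed in; nothing more can be done
None
```

I turned the filter section and then the cover clockwise until each hit its hard stop, with both at their home heights by camera and touch, and handed the job in at about 16 s; the hand-in returned no verdict.

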